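Walk a stuck press block down in its mould

ROBOT

A 6-joint arm with a two-finger parallel gripper is mounted at the origin on the work surface. World frame = base frame: x ahead of the robot, y to its left, z up, the work surface at z = 0. Lengths are in m, angles in rad, forces in N, time in s.
With the tool pointing down it reaches from about 0.35 to 0.975 m from the base axis. Payload 4.9 kg.
Tool frame: the origin (TCP) lies midway between the tips of the shut fingers; the grasp point (between the pads) lies 19 mm behind it; z points along the fingers, y is the line along which they close (so a half turn about z gives the same grasp; the last joint's range is limited). The gripper opens to 85 mm and grips with 20 to 120 N. Pads are 22 mm wide; open, the fingers measure 114 mm over their backs; the gripper's body (76 mm by 85 mm) begins 54 mm behind the grasp point. The pads swing forward as they close: fully open they stand 13 mm farther back than shut.
Start: joints at [1.213, 0.053, 1.613, -0, 1.476, -0.119], TCP at [0.148, 0.607, 0.231] pointing down, gripper open.
Joint ranges: [-3.01, 3.01], [-1.01, 2.22], [0.06, 2.58], [-1.02, 4.17], [0.09, 2.62], [-3.14, 3.14]. Speed limits (rad/s): [2.57, 2.57, 3.14, 3.14, 3.14, 3.14].

INTERFACE

Orientations are given as a unit quaternion [w, x, y, z].
In Python, from plant import manip gives the robot as it stands.
- The arm moves only by the tool shift_gripper, called after "Request:" as name(argument=value, ...) on one line, values as JSON. Schema: {"type":"object","properties":{"moves":{"type":"array","items":{"type":"number"},"minItems":7,"maxItems":35},"only":{"type":"string"},"quiet":{"type":"boolean"},"lines":{"type":"string"}},"required":["moves"],"additionalProperties":false}. moves is one flat list of numbers that holds 1 to 5 rows one after another, with no inner brackets; each row has 7 numbers: the opening from 0.0 (shut) to 1.0 (fully open), then dx, dy, dz in shares of the most that a row can go, 1 being 62.5 mm, then a rotation vector rx, ry, rz in shares of pi/2 rad (1.0 is pi/2 rad); each row shifts and turns the commanded pose from where the row before left it, along the tool's axes as they then stand; what a row does not reach is not made up. A row lasts 1/8 s, in which the tool goes at most 0.0625 m and 0.188 rad, less where a joint would pass 70% of its speed; a pose out of reach is approached as far as the arm can. The fingers move at their own pace and stop on an object; the grip force is fixed at half the most. Time passes only in rows, so rows that do not move let the fingers close. The tool returns the time, the measured TCP pose, the force, the opening and the grip force at its end. only (a regular expression) keeps the lines of the reply that match it, lines (a string "A,B") keeps lines A to B, and quiet returns only ok. Input that does not fit is refused with a message, and nothing moves.
- manip.state(): the state, without advancing time (a new reading comes with each control period).
- manip.grab_frame(name): name is "scene" or "top"; returns the picture (384x512x3 uint8, red, green, blue); there is no depth.
- manip.camera_params(name): a dict with "intrinsics" (3x3 intrinsics, pixels), "k1" (the pictures are not rectified: a ray, as slopes to the right and down, at radius r is drawn at 1 + k1 r^2 times it, then the intrinsics apply), "xyz" and "orientation" of the camera in the world. Camera axes: x right, y down, z forward; pixel columns grow to the right and rows downward; lengths in m; the calibration is good to about 2 mm. A picture is of the moment at which its call begins. camera_params takes no time and is no camera call.
- manip.job_done(): hands the job in; it is judged then, once.
The state is a dict: "time": time; "joint_pos": joint angles; "joint_vel": joint speeds; "joint_efforts": joint torques, N m; "tool_pos": TCP position; "tool_rot": TCP orientation; "contact_force": force on the tool from outside, world axes, zero at the start; "ft_torque": the same for the moment, N m; "gripper_width": opening from 0.0 (shut) to 1.0 (fully open); "grasp_force": force on a finger pad.
Only numpy, scipy, OpenCV 4.12 (cv2) and the standard library are available. Lean on these libraries where they do the work, as an engineer would, in place of code of your own. Each camera call takes 0.05 s, during which the arm holds its last target. There are 200 camera calls.

TASK

On the kitchen worktop one of the two wooden press moulds has its block stuck crooked, standing proud of the frame. With the wooden mallet tap the block lightly from above on its two ends in turn, starting with the end that stands higher and each time just until the tapped end is clearly the lower one, and so walk it down until the block sits level and fully home on the mould's floor. Touch the mould and block only with the mallet, and finish by standing the mallet upright on its head on the worktop.

Things in the scene. Friction and masses are not known exactly. Their poses are not given: they have to be found in the camera images.
- mould: open-topped wooden box, fixed, 188 mm long (y), 114 wide (x), rim 70 mm high, floor 10 mm; origin under its centre on the worktop, z up. In it a press block 150 long, 78 wide, 72 high, with a ridge 22 wide, 14 high across the middle of its top, leaning up at the mould's +y end. The like mould with its block home is a bystander. Past 7 degrees of lean the block jams (18 N to go on)
- high_end (a point): where to tap the end that starts higher: on the block's flat top, 50 mm from its centre towards +y; about 115 mm above the worktop at first, 82 mm when home. y axis: along the block, from low to high end. An end slides down under 8 to 15 N while the other stays or sinks a little, and stays where it is left; one end can be 12 mm lower than the other, so one tap drives it 10 to 15 mm
- low_end (a point): where to tap the other end: on the block's flat top, 50 mm from its centre towards -y; about 111 mm above the worktop at first (not falling of itself), 82 mm when home. Same axes and behaviour as high_end
- mallet: pale turned-wood mallet standing upright on its head: head a cylinder 40 mm across, 70 mm high, flat face below; above a taper a straight round handle 27 mm across from 80 to 165 mm above the face; 170 mm tall, about 0.25 kg. Origin: centre of the flat lower face; z axis up along the handle

How it is judged:
By the outcome, as a careful person would: the job done as asked, in the order asked, and still so for the second after the job is handed in, with the robot touching nothing.
It also fails if it takes over 58 s, if anything falls off the work surface, if the arm or the gripper's body presses on something with over 40 N, if the wrist force passes 120 N, or if a joint passes its speed limit or range.

## Working session

There is one attempt and no reset: what is moved stays moved. The work goes in short steps, Python scripts to look and compute and a tool call to move; the robot and the scene stay as the last step left them, time stands still between calls to the robot, and variables do not carry over. Pictures are saved under pics/ and viewed, at most 10 in all, crops included, and the job is handed in when it is done.

```bash
ls; mkdir -p pics
```

Create h.py:
```python
import numpy as np, cv2
from plant import manip
from scipy.spatial.transform import Rotation as R
def q(o): return R.from_quat([o[1],o[2],o[3],o[0]])
def snap(n,f):
    p=manip.camera_params(n); im=manip.grab_frame(n)
    cv2.imwrite(f,cv2.cvtColor(im,cv2.COLOR_RGB2BGR)); return im,p
def ray(p,u,v):
    K=np.array(p["intrinsics"]); a=np.array([(u-K[0,2])/K[0,0],(v-K[1,2])/K[1,1]])
    s=cv2.undistortPoints(np.array([[[u,v]]],float),K,np.array([p["k1"],0,0,0.]))[0,0]
    return np.array(p["xyz"]), q(p["orientation"]).apply([s[0],s[1],1])
def onz(p,u,v,z):
    o,d=ray(p,u,v); return o+d*(z-o[2])/d[2]
def two(p1,a,p2,b):
    o1,d1=ray(p1,*a);o2,d2=ray(p2,*b)
    d1/=np.linalg.norm(d1);d2/=np.linalg.norm(d2)
    t=np.linalg.lstsq(np.c_[d1,-d2],o2-o1,rcond=None)[0]
    A=o1+d1*t[0];B=o2+d2*t[1]; return (A+B)/2,np.linalg.norm(A-B)
def proj(p,X):
    c=q(p["orientation"]).inv().apply(np.array(X)-p["xyz"]); s=c[:2]/c[2]; s=s*(1+p["k1"]*s@s)
    K=np.array(p["intrinsics"]); return K[:2,:2]@s+K[:2,2]
```

Run:
```python
from h import *
for n in("scene","top"):
    im,p=snap(n,f"pics/{n}0.png"); print(n,p)
print(manip.state())
```

```text
pics
plant.py
scene {'intrinsics': array([[383.04375699,   0.        , 254.81374411],
       [  0.        , 383.04375699, 184.88002541],
       [  0.        ,   0.        ,   1.        ]]), 'k1': -0.13109593503887412, 'xyz': array([0.92225091, 0.3373556 , 0.6838943 ]), 'orientation': array([-0.1289422 ,  0.36560478,  0.86314995, -0.32354167])}
top {'intrinsics': array([[351.78058241,   0.        , 253.94127084],
       [  0.        , 351.78058241, 194.70092143],
       [  0.        ,   0.        ,   1.        ]]), 'k1': -0.017173691212157133, 'xyz': array([0.5182701 , 0.00279815, 0.89514916]), 'orientation': array([-0.00167452,  0.70696008, -0.70686312,  0.02343443])}
{'time': 0.1, 'joint_pos': array([ 1.21297956e+00,  5.32946438e-02,  1.61415753e+00,  6.94312182e-06,
        1.47597724e+00, -1.18983794e-01]), 'joint_vel': array([-4.62223782e-04, -2.57479165e-04, -3.58750225e-03, -8.90141562e-04,
       -1.93976305e-03, -8.15527468e-05]), 'joint_efforts': array([-1.44670885e-03, -3.94904387e+01, -3.71362674e+01, -2.45443134e-04,
        3.96586998e-03, -3.25968799e-07]), 'tool_pos': array([0.14764686, 0.60673648, 0.23018309]), 'tool_rot': array([-2.20231539e-04,  1.19133149e-01,  9.92877862e-01, -8.91587729e-04]), 'contact_force': array([-0.33004389, -0.68873606,  0.95975282]), 'ft_torque': array([-0.03741398,  0.0266655 ,  0.05515403]), 'grasp_force': 0.0, 'gripper_width': 1.0009269056977013}
```

View pics/scene0.png

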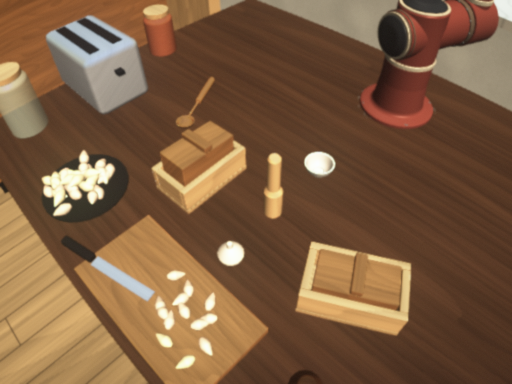

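View pics/top0.png

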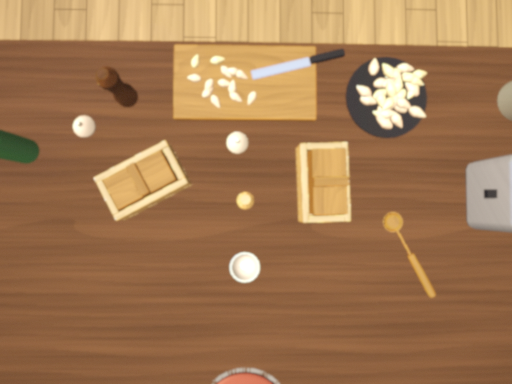

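The proud block is in the mould at top (325,182) and scene (200,165). The mallet stands at top (245,200) and scene (274,157 top / 274,215 base). I'll crop in for exact corners.

Run:
```python
from h import *
s=cv2.imread("pics/scene0.png");t=cv2.imread("pics/top0.png")
a=cv2.resize(s[115:225,145:295],None,fx=4,fy=4,interpolation=cv2.INTER_CUBIC)
b=cv2.resize(t[130:235,225:375],None,fx=4,fy=4,interpolation=cv2.INTER_CUBIC)
for im,(u0,v0) in((a,(145,115)),(b,(225,130))):
    for k in range(0,150,10):
        cv2.line(im,(4*k,0),(4*k,4 if (u0+k)%50 else 14),(255,255,0),1); cv2.line(im,(0,4*k),(4 if (v0+k)%50 else 14,4*k),(255,255,0),1)
cv2.imwrite("pics/a.png",a);cv2.imwrite("pics/b.png",b)
```

```text
(no output)
```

View pics/a.png

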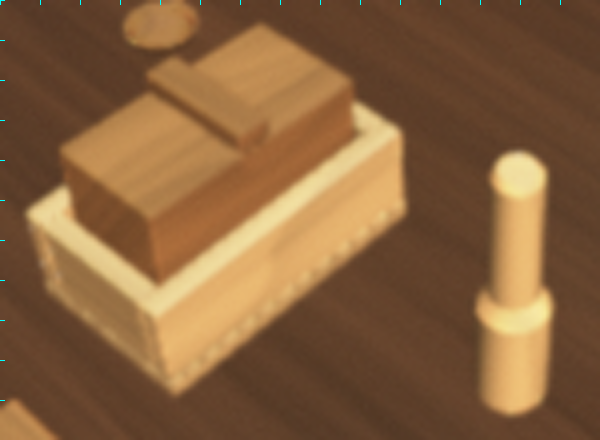

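View pics/b.png

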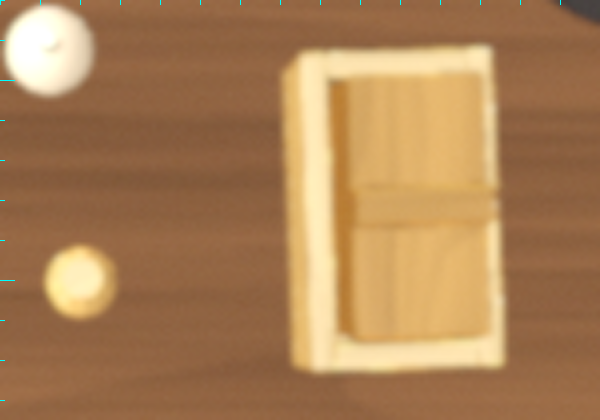

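Run:
```python
from h import *
ps,pt=[manip.camera_params(n) for n in("scene","top")]
S=lambda a:(a[0]/4+145-.375,a[1]/4+115-.375);T=lambda a:(a[0]/4+225-.375,a[1]/4+130-.375)
P={}
for n,a,b in [("b+x-y",(62,150),(485,72)),("b+x+y",(150,218),(347,75)),("b-x-y",(262,25),(490,335)),("b-x+y",(352,82),(355,340)),
 ("r+x-y",(28,212),(490,47)),("r+x+y",(155,315),(305,52)),("r-x+y",(402,135),(315,370)),("mtop",(519,168),(83,277)),("collar",(514,300),(80,282))]:
    X,e=two(ps,S(a),pt,T(b));P[n]=X;print(n,X.round(4),round(e*1e3,1))
hp=(P["b+x-y"]+P["b+x+y"])/2;hm=(P["b-x-y"]+P["b-x+y"])/2
print("ends",hp,hm, np.linalg.norm(hp-hm))
rim=[onz(pt,*T(c),.07) for c in((490,47),(305,52),(315,370),(505,365))]
print(np.round(rim,4),np.mean(rim,0)); 
rims=[onz(ps,*S(c),.07) for c in((28,212),(155,315),(402,135))]; print(np.round(rims,4),(rims[0]+rims[2])/2)
# mallet by mask, axis at several heights
im=cv2.imread("pics/scene0.png")
print("head base centre scene",onz(ps,*S((513,397)),0), "handle axis z.17 top", onz(pt,*T((83,277)),.17),"head z.07 top",onz(pt,*T((80,282)),.07), onz(ps,*S((519,170)),.17))
```

```text
b+x-y [ 0.6513 -0.2278  0.1124] 3.7
b+x+y [ 0.6498 -0.15    0.1144] 0.9
b-x-y [ 0.5036 -0.2316  0.1068] 1.7
b-x+y [ 0.5016 -0.1553  0.1073] 0.2
r+x-y [ 0.6738 -0.2439  0.0692] 3.6
r+x+y [ 0.6704 -0.1332  0.0684] 3.1
r-x+y [ 0.482  -0.1391  0.0633] 2.5
mtop [ 0.5349 -0.0012  0.1695] 1.7
collar [ 0.5347 -0.0007  0.0727] 0.2
ends [ 0.65057501 -0.18890073  0.11337963] [ 0.50258624 -0.19345722  0.10700853] 0.1481959082035801
[[ 0.675  -0.245   0.07  ]
 [ 0.6713 -0.134   0.07  ]
 [ 0.4831 -0.139   0.07  ]
 [ 0.4858 -0.252   0.07  ]] [ 0.57879179 -0.19248446  0.07      ]
[[ 0.6731 -0.2414  0.07  ]
 [ 0.6702 -0.1306  0.07  ]
 [ 0.486  -0.133   0.07  ]] [ 0.5795478  -0.18721421  0.07      ]
head base centre scene [0.54056519 0.00632945 0.        ] handle axis z.17 top [ 0.53542124 -0.00186453  0.17      ] head z.07 top [ 0.53485389 -0.00075048  0.07      ] [0.53568286 0.00066032 0.17      ]
```

The block's +x (world) end is the high one, about 113 mm against 107 mm. The mould centre is near (0.579, -0.190), with its axis turned about 2° from +x. The mallet is at about (0.535, -0.001). I'll square the tool, then move over the mallet.

Units first: shifts go in shares of 62.5 mm and turns go in shares of pi/2 rad. So -0.0405 m is -0.648, -0.0258 m is -0.4128, -0.12 rad / 1.5708 = -0.0764.

Request:
shift_gripper(moves=[1, 0, 0, 0, 0, 0, -0.0764, 1, 0, 0, 0, 0, 0, -0.0758, 1, -0.4128, -0.648, 0, 0, 0, 0, 1, -0.4128, -0.648, 0, 0, 0, 0, 1, -0.4128, -0.648, 0, 0, 0, 0])

```text
time: 0.72
tool_pos: [0.2256, 0.4843, 0.2307]
tool_rot: [-0.0, -0.0, 1.0, -0.0]
contact_force: [0.1, -0.7, -0.7]
gripper_width: 1.001
grasp_force: 0.0
```

Request:
shift_gripper(moves=[1, -0.4128, -0.648, 0, 0, 0, 0, 1, -0.4128, -0.648, 0, 0, 0, 0, 1, -0.4128, -0.648, 0, 0, 0, 0, 1, -0.4128, -0.648, 0, 0, 0, 0, 1, -0.4128, -0.648, 0, 0, 0, 0])

```text
time: 1.35
tool_pos: [0.3546, 0.2818, 0.2309]
tool_rot: [-0.0, -0.0, 1.0, -0.0]
contact_force: [-0.0, 0.3, -0.7]
gripper_width: 1.0
grasp_force: 0.0
```

Request:
shift_gripper(moves=[1, -0.4128, -0.648, 0, 0, 0, 0, 1, -0.4128, -0.648, 0, 0, 0, 0, 1, -0.4128, -0.648, 0, 0, 0, 0, 1, -0.4128, -0.648, 0, 0, 0, 0, 1, 0, 0, 0, 0, 0, 0])

```text
time: 1.98
tool_pos: [0.4583, 0.119, 0.2308]
tool_rot: [-0.001, 0.002, 1.0, -0.0]
contact_force: [-0.5, 0.8, -0.8]
gripper_width: 1.0
grasp_force: 0.0
```

Scaled: -0.04 m is -0.64, -0.0256 m is -0.4096.

Request:
shift_gripper(moves=[1, -0.4096, -0.64, 0, 0, 0, 0, 1, -0.4096, -0.64, 0, 0, 0, 0, 1, -0.4096, -0.64, 0, 0, 0, 0, 1, 0, 0, 0, 0, 0, 0])

```text
time: 2.48
tool_pos: [0.5348, 0.0002, 0.2307]
tool_rot: [-0.001, 0.001, 1.0, 0.0]
contact_force: [-0.2, 0.1, -0.8]
gripper_width: 0.999
grasp_force: 0.0
```

Run:
```python
from h import *
im,p=snap("top","pics/t1.png"); im2,p2=snap("scene","pics/s1.png")
a=np.hstack([cv2.imread("pics/t1.png")[120:280,180:370],cv2.imread("pics/s1.png")[60:220,200:390]])
cv2.imwrite("pics/c1.png",cv2.resize(a,None,fx=2,fy=2))
print(manip.state()["tool_pos"])
```

```text
[0.53384451 0.00213875 0.23076852]
```

View pics/c1.png

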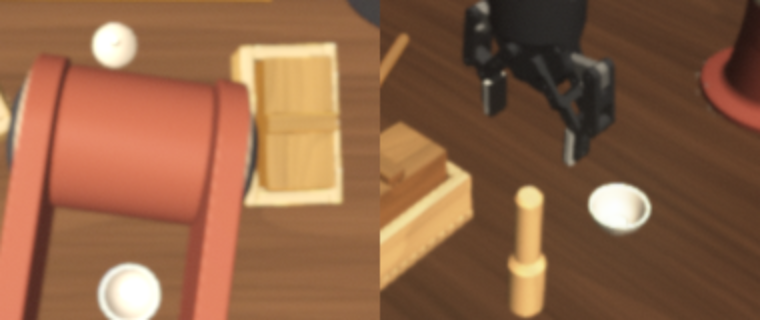

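The left half (top camera) shows the arm hiding the mallet. The right half (scene) shows the open fingers, midpoint (532,130), straight above the mallet top (529,195). I'll descend and grip.

Scaled: 0.04 m is 0.64.

Request:
shift_gripper(moves=[1, 0, 0, 0.64, 0, 0, 0, 1, 0, 0, 0.64, 0, 0, 0, 1, 0, 0, 0.64, 0, 0, 0, 1, 0, 0, 0, 0, 0, 0])

```text
time: 3.08
tool_pos: [0.5307, 0.0033, 0.1075]
tool_rot: [-0.004, -0.001, 1.0, 0.001]
contact_force: [-0.5, -0.3, 0.1]
gripper_width: 1.001
grasp_force: 0.0
```

Request:
shift_gripper(moves=[0, 0, 0, 0, 0, 0, 0, 0, 0, 0, 0, 0, 0, 0, 0, 0, 0, 0, 0, 0, 0, 0, 0, 0, 0, 0, 0, 0, 0, 0, 0, 0, 0, 0, 0])

```text
time: 3.7
tool_pos: [0.5355, 0.0008, 0.113]
tool_rot: [0.001, -0.0, 1.0, -0.0]
contact_force: [-0.1, -0.9, 6.3]
gripper_width: 0.306
grasp_force: 59.2
```

Request:
shift_gripper(moves=[0, 0, 0, 0, 0, 0, 0, 0, 0, 0, 0, 0, 0, 0])

```text
time: 3.95
tool_pos: [0.5355, 0.0008, 0.1131]
tool_rot: [0.001, 0.0, 1.0, -0.0]
contact_force: [-0.5, -0.4, 6.2]
gripper_width: 0.297
grasp_force: 59.3
```

Scaled: -0.045 m is -0.72, -0.04 m is -0.64.

Request:
shift_gripper(moves=[0, 0, 0, -0.32, 0, 0, 0, 0, 0, 0, -0.64, 0, 0, 0, 0, 0, 0, -0.72, 0, 0, 0, 0, 0, 0, -0.72, 0, 0, 0, 0, 0, 0, 0, 0, 0, 0])

```text
time: 4.58
tool_pos: [0.5365, 0.0012, 0.2671]
tool_rot: [0.005, -0.0, 1.0, -0.0]
contact_force: [0.4, -0.4, -2.1]
gripper_width: 0.298
grasp_force: 59.1
```

Run:
```python
from h import *
snap("scene","pics/s2.png");snap("top","pics/t2.png")
a=np.hstack([cv2.imread("pics/s2.png")[40:230,140:330],cv2.imread("pics/t2.png")[120:310,180:370]]);cv2.imwrite("pics/c2.png",cv2.resize(a,None,fx=2,fy=2))
for i in range(1):print(manip.state()["tool_pos"],manip.state()["contact_force"])
```

```text
[0.53405892 0.00145252 0.26129112] [ 0.47171017  0.50525586 -2.71163949]
```

View pics/c2.png

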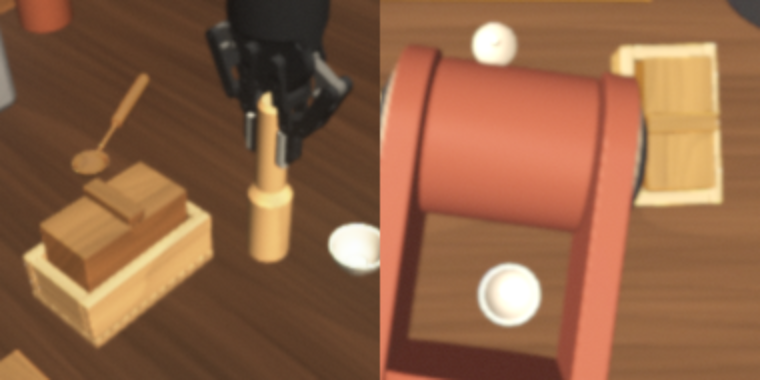

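The mallet hangs upright in the grip, head base at (270,255) in the left crop. I'll carry it over the high end.

Scaled: -0.0378 m is -0.6048, -0.0192 m is -0.3072.

Request:
shift_gripper(moves=[0, -0.3072, -0.6048, 0, 0, 0, 0, 0, -0.3072, -0.6048, 0, 0, 0, 0, 0, -0.3072, -0.6048, 0, 0, 0, 0, 0, -0.3072, -0.6048, 0, 0, 0, 0, 0, -0.3072, -0.6048, 0, 0, 0, 0])

```text
time: 5.3
tool_pos: [0.6296, -0.1883, 0.2578]
tool_rot: [-0.002, -0.0, 1.0, 0.001]
contact_force: [1.0, 0.4, -1.3]
gripper_width: 0.3
grasp_force: 59.4
```

Request:
shift_gripper(moves=[0, 0, 0, 0, 0, 0, 0, 0, 0, 0, 0, 0, 0, 0, 0, 0, 0, 0, 0, 0, 0])

```text
time: 5.68
tool_pos: [0.6298, -0.1865, 0.2604]
tool_rot: [-0.001, -0.001, 1.0, 0.0]
contact_force: [-0.2, 1.0, -2.0]
gripper_width: 0.301
grasp_force: 59.6
```

Run:
```python
from h import *
im,p=snap("scene","pics/s3.png")
st=manip.state();print(st["tool_pos"],st["contact_force"])
a=cv2.resize(im[80:220,130:290],None,fx=4,fy=4,interpolation=cv2.INTER_CUBIC)[:,:,::-1];cv2.imwrite("pics/c3.png",a)
print([proj(p,[.631,-.1885,z]) for z in(.115,.15)], [(proj(p,[x,y,z])-[130,80])*4 for x,y,z in((.631,-.1885,.115),(st["tool_pos"][0],st["tool_pos"][1],.148))])
```

```text
[ 0.62993171 -0.18649301  0.26087463] [-0.48496808  0.27375189 -1.59149213]
[array([177.56991568, 155.07432857]), array([174.81025436, 142.99546815])] [array([190.27966273, 300.29731428]), array([183.89321268, 255.61016111])]
```

View pics/c3.png

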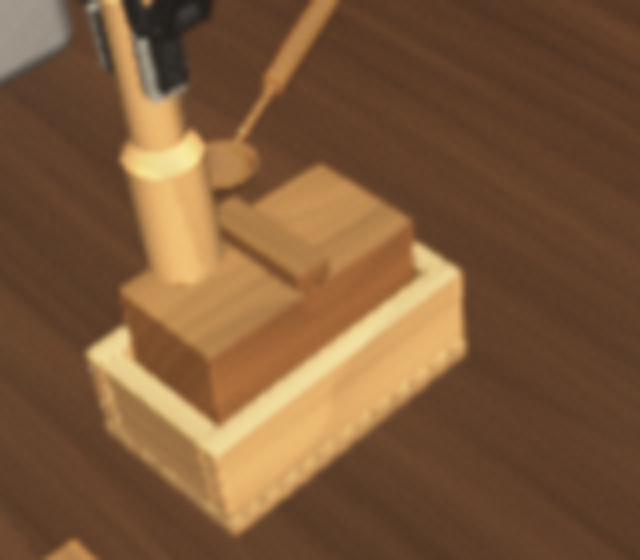

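The head hovers over the flat of the high end, clear of the ridge, at (185,255) as predicted. Now the first tap.

Scaled: 0.015 m is 0.24, 0.012 m is 0.192.

Request:
shift_gripper(moves=[0, 0, 0, 0.24, 0, 0, 0, 0, 0, 0, 0.192, 0, 0, 0, 0, 0, 0, 0, 0, 0, 0, 0, 0, 0, 0, 0, 0, 0])

```text
time: 6.22
tool_pos: [0.6304, -0.1876, 0.2342]
tool_rot: [-0.0, -0.0, 1.0, 0.0]
contact_force: [0.0, 0.3, -2.2]
gripper_width: 0.3
grasp_force: 59.6
```

Request:
shift_gripper(moves=[0, 0, 0, 0.048, 0, 0, 0, 0, 0, 0, 0.048, 0, 0, 0, 0, 0, 0, 0, 0, 0, 0])

```text
time: 6.6
tool_pos: [0.6307, -0.1878, 0.229]
tool_rot: [0.001, -0.0, 1.0, -0.0]
contact_force: [0.9, -0.1, 0.6]
gripper_width: 0.301
grasp_force: 59.8
```

Request:
shift_gripper(moves=[0, 0, 0, 0.048, 0, 0, 0, 0, 0, 0, 0.048, 0, 0, 0, 0, 0, 0, 0, 0, 0, 0])

```text
time: 6.98
tool_pos: [0.6316, -0.1878, 0.2248]
tool_rot: [0.002, -0.0, 1.0, -0.0]
contact_force: [-0.6, -0.6, 5.5]
gripper_width: 0.3
grasp_force: 60.2
```

Scaled: 0.003 m is 0.048.

Request:
shift_gripper(moves=[0, 0, 0, 0.048, 0, 0, 0, 0, 0, 0, 0.048, 0, 0, 0, 0, 0, 0, 0, 0, 0, 0])

```text
time: 7.35
tool_pos: [0.6329, -0.1879, 0.2206]
tool_rot: [0.004, -0.0, 1.0, -0.001]
contact_force: [1.7, 0.3, 8.7]
gripper_width: 0.298
grasp_force: 60.5
```

Request:
shift_gripper(moves=[0, 0, 0, 0.032, 0, 0, 0, 0, 0, 0, 0, 0, 0, 0, 0, 0, 0, 0, 0, 0, 0])

```text
time: 7.72
tool_pos: [0.6332, -0.1879, 0.2191]
tool_rot: [0.005, -0.0, 1.0, -0.001]
contact_force: [2.8, 0.8, 9.3]
gripper_width: 0.301
grasp_force: 60.6
```

Scaled: 0.003 m is 0.048, 0.001 m is 0.016.

Request:
shift_gripper(moves=[0, 0, 0, 0.048, 0, 0, 0, 0, 0, 0, 0.016, 0, 0, 0, 0, 0, 0, 0, 0, 0, 0])

```text
time: 8.1
tool_pos: [0.634, -0.1879, 0.2158]
tool_rot: [0.006, -0.0, 1.0, -0.001]
contact_force: [3.6, 1.8, 9.6]
gripper_width: 0.306
grasp_force: 60.7
```

Request:
shift_gripper(moves=[0, 0, 0, -0.32, 0, 0, 0, 0, 0, 0, -0.32, 0, 0, 0, 0, 0, 0, -0.08, 0, 0, 0, 0, 0, 0, 0, 0, 0, 0, 0, 0, 0, 0, 0, 0, 0])

```text
time: 8.72
tool_pos: [0.6299, -0.1875, 0.2541]
tool_rot: [-0.001, -0.0, 1.0, 0.0]
contact_force: [-0.5, 0.4, -1.6]
gripper_width: 0.3
grasp_force: 59.6
```

Run:
```python
from h import *
snap("scene","pics/s4.png")
a=cv2.resize(cv2.imread("pics/s4.png")[115:225,145:265],None,fx=5,fy=5,interpolation=cv2.INTER_CUBIC);cv2.imwrite("pics/c4.png",a)
p=manip.camera_params("scene")
u=np.array([1,.03,0])/np.hypot(1,.03); n=np.array([-.03,1,0]);C=np.array([.578,-.19,0])
for s in(75,-75):
  for z in(.096,.1,.104,.108,.112,.116): print(s,z,((proj(p,C+u*s/1e3+n*.039+[0,0,z])-[145,115])*5).round())
```

```text
75 0.096 [190. 305.]
75 0.1 [188. 298.]
75 0.104 [187. 292.]
75 0.108 [185. 285.]
75 0.112 [184. 278.]
75 0.116 [182. 272.]
-75 0.096 [442. 122.]
-75 0.1 [442. 115.]
-75 0.104 [441. 109.]
-75 0.108 [441. 102.]
-75 0.112 [440.  95.]
-75 0.116 [440.  88.]
```

View pics/c4.png

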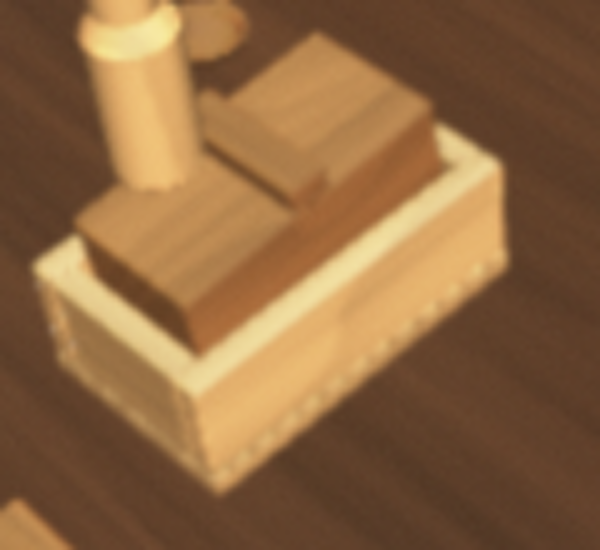

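The high end's corner dropped to (187,302), about z 99 mm, while the low end's corner at (433,103) is about 107 mm. So the tapped end is now clearly lower, and I'll go to the other end.

Scaled: 0.035 m is 0.56, -0.001 m is -0.016.

Request:
shift_gripper(moves=[0, 0.56, -0.016, 0, 0, 0, 0, 0, 0.56, -0.016, 0, 0, 0, 0, 0, 0.56, -0.016, 0, 0, 0, 0, 0, 0, 0, 0, 0, 0, 0, 0, 0, 0, 0, 0, 0, 0])

```text
time: 9.4
tool_pos: [0.5256, -0.1907, 0.2551]
tool_rot: [0.0, -0.0, 1.0, 0.0]
contact_force: [0.3, 0.1, -0.7]
gripper_width: 0.3
grasp_force: 59.6
```

Request:
shift_gripper(moves=[0, 0, 0, 0.192, 0, 0, 0, 0, 0, 0, 0.16, 0, 0, 0, 0, 0, 0, 0, 0, 0, 0, 0, 0, 0, 0, 0, 0, 0])

```text
time: 9.9
tool_pos: [0.5255, -0.1906, 0.2331]
tool_rot: [-0.0, -0.0, 1.0, 0.0]
contact_force: [0.1, 1.7, -1.5]
gripper_width: 0.303
grasp_force: 59.6
```

Request:
shift_gripper(moves=[0, 0, 0, 0.064, 0, 0, 0, 0, 0, 0, 0.064, 0, 0, 0, 0, 0, 0, 0, 0, 0, 0])

```text
time: 10.28
tool_pos: [0.5253, -0.1907, 0.2252]
tool_rot: [-0.0, -0.0, 1.0, -0.0]
contact_force: [0.5, 0.3, -2.4]
gripper_width: 0.297
grasp_force: 59.8
```

Request:
shift_gripper(moves=[0, 0, 0, 0.064, 0, 0, 0, 0, 0, 0, 0.064, 0, 0, 0, 0, 0, 0, 0, 0, 0, 0])

```text
time: 10.65
tool_pos: [0.5252, -0.1909, 0.2191]
tool_rot: [-0.0, -0.0, 1.0, -0.0]
contact_force: [-3.3, 0.7, 5.7]
gripper_width: 0.302
grasp_force: 60.4
```

Request:
shift_gripper(moves=[0, 0, 0, 0.048, 0, 0, 0, 0, 0, 0, 0.048, 0, 0, 0, 0, 0, 0, 0, 0, 0, 0])

```text
time: 11.02
tool_pos: [0.5247, -0.1912, 0.2139]
tool_rot: [-0.001, -0.0, 1.0, -0.001]
contact_force: [-6.4, -0.2, 9.1]
gripper_width: 0.297
grasp_force: 60.6
```

Scaled: 0.003 m is 0.048, 0.002 m is 0.032.

Request:
shift_gripper(moves=[0, 0, 0, 0.048, 0, 0, 0, 0, 0, 0, 0.032, 0, 0, 0, 0, 0, 0, 0, 0, 0, 0])

```text
time: 11.4
tool_pos: [0.5249, -0.1914, 0.2093]
tool_rot: [-0.001, -0.0, 1.0, -0.001]
contact_force: [-5.7, 0.5, 10.5]
gripper_width: 0.301
grasp_force: 60.7
```

Request:
shift_gripper(moves=[0, 0, 0, -0.32, 0, 0, 0, 0, 0, 0, -0.32, 0, 0, 0, 0, 0, 0, -0.08, 0, 0, 0, 0, 0, 0, 0, 0, 0, 0, 0, 0, 0, 0, 0, 0, 0])

```text
time: 12.02
tool_pos: [0.525, -0.1904, 0.2503]
tool_rot: [-0.001, -0.0, 1.0, 0.0]
contact_force: [-0.1, 1.3, -2.2]
gripper_width: 0.302
grasp_force: 59.5
```

Run:
```python
from h import *
snap("scene","pics/s5.png")
a=cv2.resize(cv2.imread("pics/s5.png")[115:225,145:265],None,fx=5,fy=5,interpolation=cv2.INTER_CUBIC);cv2.imwrite("pics/c5.png",a)
```

```text
(no output)
```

View pics/c5.png

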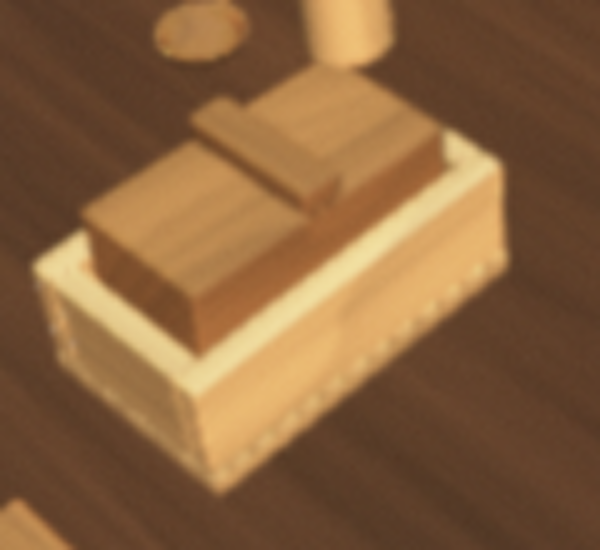

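The low end's corner is now at (443,128), about 92 mm, and the high end's at (192,296), about 100 mm. The tap took, so back to the first end.

Scaled: -0.035 m is -0.56, 0.001 m is 0.016.

Request:
shift_gripper(moves=[0, -0.56, 0.016, 0, 0, 0, 0, 0, -0.56, 0.016, 0, 0, 0, 0, 0, -0.56, 0.016, 0, 0, 0, 0, 0, 0, 0, 0, 0, 0, 0, 0, 0, 0, 0, 0, 0, 0])

```text
time: 12.7
tool_pos: [0.6297, -0.1875, 0.2503]
tool_rot: [-0.001, -0.0, 1.0, 0.0]
contact_force: [0.2, 0.2, -1.8]
gripper_width: 0.298
grasp_force: 59.5
```

Request:
shift_gripper(moves=[0, 0, 0, 0.24, 0, 0, 0, 0, 0, 0, 0.208, 0, 0, 0, 0, 0, 0, 0, 0, 0, 0, 0, 0, 0, 0, 0, 0, 0])

```text
time: 13.2
tool_pos: [0.6302, -0.1877, 0.2232]
tool_rot: [-0.0, -0.0, 1.0, 0.0]
contact_force: [-0.4, -0.1, -1.3]
gripper_width: 0.3
grasp_force: 59.5
```

Request:
shift_gripper(moves=[0, 0, 0, 0.064, 0, 0, 0, 0, 0, 0, 0.064, 0, 0, 0, 0, 0, 0, 0, 0, 0, 0])

```text
time: 13.58
tool_pos: [0.6302, -0.1876, 0.2148]
tool_rot: [-0.0, -0.0, 1.0, 0.0]
contact_force: [0.5, 0.5, -1.9]
gripper_width: 0.297
grasp_force: 59.5
```

Request:
shift_gripper(moves=[0, 0, 0, 0.064, 0, 0, 0, 0, 0, 0, 0.064, 0, 0, 0, 0, 0, 0, 0, 0, 0, 0])

```text
time: 13.95
tool_pos: [0.6315, -0.1878, 0.2098]
tool_rot: [0.002, -0.0, 1.0, -0.0]
contact_force: [-0.9, 1.6, 5.1]
gripper_width: 0.301
grasp_force: 60.2
```

Scaled: 0.003 m is 0.048.

Request:
shift_gripper(moves=[0, 0, 0, 0.048, 0, 0, 0, 0, 0, 0, 0.048, 0, 0, 0, 0, 0, 0, 0, 0, 0, 0])

```text
time: 14.32
tool_pos: [0.6327, -0.1878, 0.2052]
tool_rot: [0.004, -0.0, 1.0, -0.001]
contact_force: [1.7, 2.3, 8.1]
gripper_width: 0.3
grasp_force: 60.4
```

Request:
shift_gripper(moves=[0, 0, 0, 0.048, 0, 0, 0, 0, 0, 0, 0.016, 0, 0, 0, 0, 0, 0, 0, 0, 0, 0])

```text
time: 14.7
tool_pos: [0.6335, -0.1878, 0.2024]
tool_rot: [0.005, -0.0, 1.0, -0.001]
contact_force: [2.2, 1.5, 9.8]
gripper_width: 0.302
grasp_force: 60.7
```

Scaled: -0.02 m is -0.32, 0.001 m is 0.016.

Request:
shift_gripper(moves=[0, 0, 0, 0.016, 0, 0, 0, 0, 0, 0, 0, 0, 0, 0, 0, 0, 0, -0.32, 0, 0, 0, 0, 0, 0, -0.32, 0, 0, 0, 0, 0, 0, -0.08, 0, 0, 0])

```text
time: 15.32
tool_pos: [0.6311, -0.1881, 0.2437]
tool_rot: [0.001, -0.0, 1.0, -0.001]
contact_force: [0.1, -0.7, -2.2]
gripper_width: 0.297
grasp_force: 59.5
```

Request:
shift_gripper(moves=[0, 0.56, -0.016, 0, 0, 0, 0, 0, 0.56, -0.016, 0, 0, 0, 0, 0, 0.56, -0.016, 0, 0, 0, 0, 0, 0, 0, 0, 0, 0, 0, 0, 0, 0, 0, 0, 0, 0])

```text
time: 15.95
tool_pos: [0.5256, -0.1907, 0.2413]
tool_rot: [0.0, -0.0, 1.0, 0.0]
contact_force: [-0.9, -0.1, -2.3]
gripper_width: 0.303
grasp_force: 59.5
```

Request:
shift_gripper(moves=[0, 0, 0, 0.24, 0, 0, 0, 0, 0, 0, 0.208, 0, 0, 0, 0, 0, 0, 0, 0, 0, 0, 0, 0, 0, 0, 0, 0, 0])

```text
time: 16.45
tool_pos: [0.5255, -0.1906, 0.213]
tool_rot: [-0.0, -0.0, 1.0, 0.0]
contact_force: [0.6, 0.5, -2.0]
gripper_width: 0.301
grasp_force: 59.5
```

Request:
shift_gripper(moves=[0, 0, 0, 0.064, 0, 0, 0, 0, 0, 0, 0.064, 0, 0, 0, 0, 0, 0, 0, 0, 0, 0])

```text
time: 16.82
tool_pos: [0.5259, -0.1909, 0.2067]
tool_rot: [0.001, -0.0, 1.0, -0.0]
contact_force: [0.0, -0.1, 4.0]
gripper_width: 0.298
grasp_force: 60.1
```

Request:
shift_gripper(moves=[0, 0, 0, 0.048, 0, 0, 0, 0, 0, 0, 0.048, 0, 0, 0, 0, 0, 0, 0, 0, 0, 0])

```text
time: 17.2
tool_pos: [0.5252, -0.1911, 0.2016]
tool_rot: [-0.0, -0.0, 1.0, -0.001]
contact_force: [-5.2, 0.2, 8.3]
gripper_width: 0.302
grasp_force: 60.7
```

Scaled: 0.002 m is 0.032, 0.001 m is 0.016.

Request:
shift_gripper(moves=[0, 0, 0, 0.032, 0, 0, 0, 0, 0, 0, 0.016, 0, 0, 0, 0, 0, 0, 0, 0, 0, 0])

```text
time: 17.58
tool_pos: [0.5248, -0.1912, 0.1989]
tool_rot: [-0.001, -0.0, 1.0, -0.001]
contact_force: [-6.3, 1.4, 11.0]
gripper_width: 0.298
grasp_force: 60.8
```

Request:
shift_gripper(moves=[0, 0, 0, 0.032, 0, 0, 0, 0, 0, 0, 0, 0, 0, 0])

```text
time: 17.82
tool_pos: [0.5245, -0.1912, 0.1967]
tool_rot: [-0.001, -0.0, 1.0, -0.001]
contact_force: [-7.4, 1.6, 10.9]
gripper_width: 0.302
grasp_force: 60.8
```

Scaled: 0.001 m is 0.016.

Request:
shift_gripper(moves=[0, 0, 0, 0.016, 0, 0, 0, 0, 0, 0, 0, 0, 0, 0])

```text
time: 18.08
tool_pos: [0.525, -0.1913, 0.1961]
tool_rot: [-0.0, -0.0, 1.0, -0.001]
contact_force: [-5.8, 0.2, 10.1]
gripper_width: 0.299
grasp_force: 60.7
```

Request:
shift_gripper(moves=[0, 0, 0, -0.32, 0, 0, 0, 0, 0, 0, -0.32, 0, 0, 0, 0, 0, 0, -0.08, 0, 0, 0, 0, -0.56, 0.016, 0, 0, 0, 0, 0, -0.56, 0.016, 0, 0, 0, 0])

```text
time: 18.7
tool_pos: [0.5962, -0.1887, 0.2384]
tool_rot: [0.0, 0.0, 1.0, -0.0]
contact_force: [-0.3, 0.1, -1.4]
gripper_width: 0.301
grasp_force: 59.5
```

Request:
shift_gripper(moves=[0, -0.56, 0.016, 0, 0, 0, 0, 0, 0, 0, 0, 0, 0, 0, 0, 0, 0, 0.24, 0, 0, 0, 0, 0, 0, 0.224, 0, 0, 0, 0, 0, 0, 0, 0, 0, 0])

```text
time: 19.32
tool_pos: [0.6284, -0.1872, 0.2063]
tool_rot: [-0.002, 0.0, 1.0, 0.001]
contact_force: [-0.7, 0.8, -1.9]
gripper_width: 0.3
grasp_force: 59.5
```

Request:
shift_gripper(moves=[0, 0, 0, 0.064, 0, 0, 0, 0, 0, 0, 0.064, 0, 0, 0, 0, 0, 0, 0, 0, 0, 0])

```text
time: 19.7
tool_pos: [0.6304, -0.1877, 0.2014]
tool_rot: [0.0, -0.0, 1.0, -0.0]
contact_force: [0.3, 0.0, -1.2]
gripper_width: 0.297
grasp_force: 59.6
```

Scaled: 0.004 m is 0.064, 0.002 m is 0.032.

Request:
shift_gripper(moves=[0, 0, 0, 0.064, 0, 0, 0, 0, 0, 0, 0.032, 0, 0, 0, 0, 0, 0, 0, 0, 0, 0])

```text
time: 20.08
tool_pos: [0.6315, -0.1879, 0.1981]
tool_rot: [0.002, -0.0, 1.0, -0.0]
contact_force: [-1.6, 0.5, 5.6]
gripper_width: 0.301
grasp_force: 60.3
```

Request:
shift_gripper(moves=[0, 0, 0, 0.032, 0, 0, 0, 0, 0, 0, 0.032, 0, 0, 0, 0, 0, 0, 0, 0, 0, 0])

```text
time: 20.45
tool_pos: [0.6321, -0.1879, 0.1951]
tool_rot: [0.003, -0.0, 1.0, -0.001]
contact_force: [-0.7, 1.1, 8.3]
gripper_width: 0.301
grasp_force: 60.4
```

Scaled: 0.002 m is 0.032.

Request:
shift_gripper(moves=[0, 0, 0, 0.032, 0, 0, 0, 0, 0, 0, 0, 0, 0, 0])

```text
time: 20.7
tool_pos: [0.6325, -0.188, 0.195]
tool_rot: [0.003, -0.0, 1.0, -0.001]
contact_force: [-2.6, 1.4, 12.9]
gripper_width: 0.3
grasp_force: 61.0
```

Request:
shift_gripper(moves=[0, 0, 0, 0.032, 0, 0, 0, 0, 0, 0, 0, 0, 0, 0])

```text
time: 20.95
tool_pos: [0.6329, -0.1881, 0.1949]
tool_rot: [0.004, -0.0, 1.0, -0.001]
contact_force: [-4.1, 2.4, 17.8]
gripper_width: 0.302
grasp_force: 61.6
```

Hard stop at the high end: the TCP holds 195 mm while the force climbs. Now the low end.

Scaled: 0.035 m is 0.56, -0.02 m is -0.32.

Request:
shift_gripper(moves=[0, 0, 0, -0.32, 0, 0, 0, 0, 0, 0, -0.32, 0, 0, 0, 0, 0, 0, -0.08, 0, 0, 0, 0, 0.56, -0.016, 0, 0, 0, 0, 0, 0.56, -0.016, 0, 0, 0, 0])

```text
time: 21.58
tool_pos: [0.5594, -0.1895, 0.2314]
tool_rot: [-0.001, -0.0, 1.0, 0.0]
contact_force: [0.2, 0.2, -1.2]
gripper_width: 0.303
grasp_force: 59.5
```

Request:
shift_gripper(moves=[0, 0.56, -0.016, 0, 0, 0, 0, 0, 0, 0, 0, 0, 0, 0, 0, 0, 0, 0.24, 0, 0, 0, 0, 0, 0, 0.208, 0, 0, 0, 0, 0, 0, 0, 0, 0, 0])

```text
time: 22.2
tool_pos: [0.5247, -0.19, 0.2014]
tool_rot: [-0.002, -0.0, 1.0, 0.001]
contact_force: [-0.6, 0.2, -1.8]
gripper_width: 0.303
grasp_force: 59.5
```

Request:
shift_gripper(moves=[0, 0, 0, 0.064, 0, 0, 0, 0, 0, 0, 0.048, 0, 0, 0, 0, 0, 0, 0, 0, 0, 0])

```text
time: 22.58
tool_pos: [0.5254, -0.1907, 0.1972]
tool_rot: [-0.0, -0.0, 1.0, 0.0]
contact_force: [-0.0, 0.7, -2.2]
gripper_width: 0.295
grasp_force: 59.5
```

Request:
shift_gripper(moves=[0, 0, 0, 0.048, 0, 0, 0, 0, 0, 0, 0.032, 0, 0, 0, 0, 0, 0, 0, 0, 0, 0])

```text
time: 22.95
tool_pos: [0.5262, -0.1911, 0.1952]
tool_rot: [0.001, -0.0, 1.0, -0.001]
contact_force: [-1.9, 0.9, 7.3]
gripper_width: 0.298
grasp_force: 60.4
```

Scaled: 0.002 m is 0.032.

Request:
shift_gripper(moves=[0, 0, 0, 0.032, 0, 0, 0, 0, 0, 0, 0.032, 0, 0, 0, 0, 0, 0, 0, 0, 0, 0])

```text
time: 23.32
tool_pos: [0.5272, -0.1914, 0.1951]
tool_rot: [0.003, -0.0, 1.0, -0.001]
contact_force: [-5.9, 2.1, 19.4]
gripper_width: 0.299
grasp_force: 61.7
```

Request:
shift_gripper(moves=[0, 0, 0, 0.016, 0, 0, 0, 0, 0, 0, 0, 0, 0, 0])

```text
time: 23.58
tool_pos: [0.5274, -0.1915, 0.195]
tool_rot: [0.003, -0.0, 1.0, -0.001]
contact_force: [-7.1, 3.9, 22.6]
gripper_width: 0.299
grasp_force: 62.1
```

Both ends now stop hard at the same 195 mm, so the face is at 82 mm: level and home. I'll return the mallet.

Scaled: 0.0383 m is 0.6128, -0.025 m is -0.4.

Request:
shift_gripper(moves=[0, 0, 0, -0.4, 0, 0, 0, 0, 0, 0, -0.4, 0, 0, 0, 0, 0, 0, -0.16, 0, 0, 0, 0, 0, 0.6128, 0, 0, 0, 0, 0, -0.032, 0.6128, 0, 0, 0, 0])

```text
time: 24.2
tool_pos: [0.527, -0.1134, 0.2467]
tool_rot: [-0.0, 0.001, 1.0, 0.0]
contact_force: [0.1, 0.0, -1.5]
gripper_width: 0.301
grasp_force: 59.7
```

Request:
shift_gripper(moves=[0, -0.032, 0.6128, 0, 0, 0, 0, 0, -0.032, 0.6128, 0, 0, 0, 0, 0, -0.048, 0.6128, 0, 0, 0, 0, 0, 0, 0, 0, 0, 0, 0, 0, 0, 0, 0, 0, 0, 0])

```text
time: 24.82
tool_pos: [0.5341, 0.0006, 0.2467]
tool_rot: [-0.0, -0.0, 1.0, -0.0]
contact_force: [0.0, -0.7, -2.5]
gripper_width: 0.302
grasp_force: 60.0
```

Request:
shift_gripper(moves=[0, 0, 0, 0.64, 0, 0, 0, 0, 0, 0, 0.64, 0, 0, 0, 0, 0, 0, 0.48, 0, 0, 0, 0, 0, 0, 0.16, 0, 0, 0, 0, 0, 0, 0, 0, 0, 0])

```text
time: 25.45
tool_pos: [0.5342, 0.0002, 0.1271]
tool_rot: [-0.0, 0.0, 1.0, -0.0]
contact_force: [-0.9, -0.0, -0.6]
gripper_width: 0.299
grasp_force: 60.0
```

Request:
shift_gripper(moves=[0, 0, 0, 0.08, 0, 0, 0, 0, 0, 0, 0, 0, 0, 0, 0, 0, 0, 0, 0, 0, 0])

```text
time: 25.82
tool_pos: [0.5348, 0.0008, 0.1231]
tool_rot: [0.001, -0.0, 1.0, -0.0]
contact_force: [0.8, -0.2, -3.1]
gripper_width: 0.301
grasp_force: 60.0
```

Run:
```python
from h import *
im,p=snap("scene","pics/s6.png")
# mallet axis vs. expected upright; block corners
pt=manip.camera_params("top")
st=manip.state(); print(st["tool_pos"],st["contact_force"],R.from_quat(np.roll(st["tool_rot"],-1)).as_matrix()[:,2])
```

```text
[0.53474309 0.00083844 0.12297832] [ 0.48551837 -0.08830823 -1.31596038] [ 1.12558227e-03 -1.65634284e-04 -9.99999353e-01]
```

Scaled: 0.004 m is 0.064, 0.003 m is 0.048.

Request:
shift_gripper(moves=[0, 0, 0, 0.064, 0, 0, 0, 0, 0, 0, 0.048, 0, 0, 0, 0, 0, 0, 0, 0, 0, 0])

```text
time: 26.25
tool_pos: [0.534, 0.0009, 0.1147]
tool_rot: [-0.001, -0.0, 1.0, 0.0]
contact_force: [-0.4, 0.2, -1.9]
gripper_width: 0.3
grasp_force: 60.0
```

Request:
shift_gripper(moves=[0, 0, 0, 0.032, 0, 0, 0, 0, 0, 0, 0, 0, 0, 0, 0, 0, 0, 0, 0, 0, 0])

```text
time: 26.62
tool_pos: [0.5345, 0.0008, 0.1134]
tool_rot: [0.0, -0.0, 1.0, -0.0]
contact_force: [0.4, -1.4, -2.1]
gripper_width: 0.298
grasp_force: 60.1
```

Scaled: 0.001 m is 0.016.

Request:
shift_gripper(moves=[0, 0, 0, 0.016, 0, 0, 0, 0, 0, 0, 0.016, 0, 0, 0, 0, 0, 0, 0, 0, 0, 0])

```text
time: 27.0
tool_pos: [0.5352, 0.0008, 0.1133]
tool_rot: [0.001, -0.0, 1.0, -0.0]
contact_force: [-2.3, 1.3, 8.4]
gripper_width: 0.295
grasp_force: 60.9
```

Request:
shift_gripper(moves=[0.5, 0, 0, 0, 0, 0, 0, 0.8, 0, 0, 0, 0, 0, 0, 1, 0, 0, 0, 0, 0, 0, 1, 0, 0, 0, 0, 0, 0, 1, 0, 0, 0, 0, 0, 0])

```text
time: 27.62
tool_pos: [0.5343, 0.0008, 0.1112]
tool_rot: [-0.0, -0.0, 1.0, -0.0]
contact_force: [0.3, -0.4, -0.6]
gripper_width: 1.002
grasp_force: 0.0
```

Released on contact. Now I'll rise straight up, back away and look.

Scaled: -0.04 m is -0.64, -0.02 m is -0.32.

Request:
shift_gripper(moves=[1, 0, 0, -0.32, 0, 0, 0, 1, 0, 0, -0.64, 0, 0, 0, 1, 0, 0, -0.64, 0, 0, 0, 1, 0, 0, -0.64, 0, 0, 0, 1, 0, 0, -0.32, 0, 0, 0])

```text
time: 28.25
tool_pos: [0.5355, 0.0007, 0.2758]
tool_rot: [0.003, -0.0, 1.0, -0.0]
contact_force: [0.9, -1.0, 0.9]
gripper_width: 1.001
grasp_force: 0.0
```

Request:
shift_gripper(moves=[1, 0.48, 0.64, 0, 0, 0, 0, 1, 0.48, 0.8, 0, 0, 0, 0, 1, 0.32, 0.8, 0, 0, 0, 0, 1, 0.32, 0.8, 0, 0, 0, 0, 1, 0, 0.64, 0, 0, 0, 0])

```text
time: 28.88
tool_pos: [0.4328, 0.2325, 0.2714]
tool_rot: [0.0, -0.001, 1.0, 0.0]
contact_force: [0.2, -0.8, -0.2]
gripper_width: 1.004
grasp_force: 0.0
```

Run:
```python
from h import *
snap("scene","pics/s7.png");snap("top","pics/t7.png")
b=cv2.imread("pics/s7.png")[115:225,145:305];c=cv2.imread("pics/t7.png")[130:240,215:375]
cv2.imwrite("pics/c7.png",np.vstack([cv2.resize(x,None,fx=2.7,fy=2.7,interpolation=cv2.INTER_CUBIC) for x in(b,c)]))
p=manip.camera_params("scene")
u=np.array([1,.03,0])/np.hypot(1,.03); n=np.array([-.03,1,0]);C=np.array([.579,-.19,0])
for s in(75,-75):
  for z in(.082,.088): print(s,z,((proj(p,C+u*s/1e3+n*.039+[0,0,z])-[145,115])*2.7).round())
```

```text
75 0.082 [104. 177.]
75 0.088 [103. 172.]
-75 0.082 [239.  79.]
-75 0.088 [239.  73.]
```

View pics/c7.png

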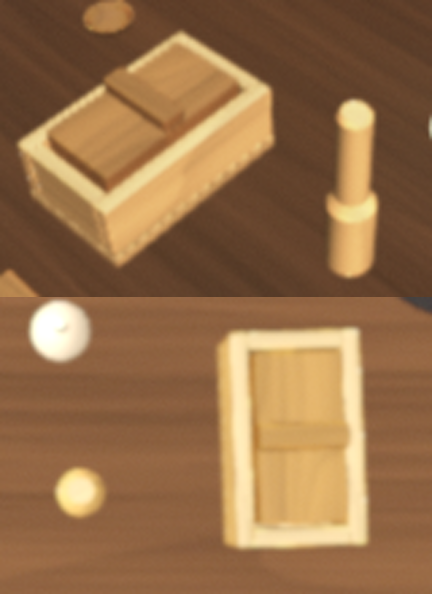

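Block is down in the frame and the mallet stands upright at (350,190). I'll check level numerically: the height of the block's near top edge along its length.

Run:
```python
from h import *
from scipy.ndimage import map_coordinates as mc
p=manip.camera_params("scene")
u=np.array([1,.03,0])/np.hypot(1,.03); n=np.array([-.03,1,0]);C=np.array([.5785,-.19,0])
zs=np.arange(.066,.122,.004); print((zs*1e3).astype(int))
for f in("scene0","s7"):
  g=cv2.cvtColor(cv2.imread(f"pics/{f}.png"),cv2.COLOR_BGR2GRAY).astype(float)
  for s in(60,45,30,-30,-45,-60):
    P=np.array([proj(p,C+u*s/1e3+n*.039+[0,0,z]) for z in zs]); print(f,s,mc(g,[P[:,1],P[:,0]],order=1).astype(int))
# bystander-independent: rim height check of mould near edge
```

```text
[ 66  70  74  78  82  86  90  94  98 102 106 110 114 118]
scene0 60 [147 116 112 116 119 120 119 118 115 113 110 111 123 134]
scene0 45 [153 118 113 116 119 119 117 114 111 109 107 109 122 133]
scene0 30 [151 120 114 116 117 117 114 111 108 107 104 107 120 131]
scene0 -30 [157 119 110 113 115 113 110 108 110 111 114 124 139 143]
scene0 -45 [160 122 112 114 115 112 109 106 105 106 111 125 140 144]
scene0 -60 [156 118 111 113 115 113 110 108 105 103 108 123 139 143]
s7 60 [150 118 109 117 131 136 135 136 142 148 146 144 145 150]
s7 45 [154 118 108 113 128 134 133 137 142 146 146 142 145 150]
s7 30 [151 115 105 110 124 133 137 142 143 145 142 133 114  96]
s7 -30 [159 121 113 120 134 144 146 142 140 138 136 142 148 149]
s7 -45 [159 120 110 119 133 144 145 142 139 136 134 140 147 158]
s7 -60 [158 118 107 113 129 141 144 146 158 184 201 198 164 101]
```

The near edge reads about 80–81 mm along the whole length. The same method read 1–2 mm low at the start, so the block is level and home. Handing in.

```bash
python3 -c "
from plant import manip
print(manip.job_done())"
```

```text
the job is handed in; nothing more can be done
None
```

The block measured level and fully home on the mould's floor after alternating taps that began at the high end. The mallet stands upright on its head on the worktop, and the job was handed in at about 29 s; no verdict was returned.

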